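# Gauge the tube gap, find the loose clamp bolt, hold its cap open

## Robot

A 6-joint arm with a two-finger parallel gripper is mounted at the origin on the work surface. World frame = base frame: x ahead of the robot, y to its left, z up, the work surface at z = 0. Lengths are in m, angles in rad, forces in N, time in s.
With the tool pointing down it reaches from about 0.275 to 0.975 m from the base axis. Payload 8.4 kg.
Tool frame: the origin (TCP) lies on the centre line of the jaws, within the pads' length; the fingertips stand 25 mm ahead of it and the grasp point (between the pads) lies 6 mm ahead of it; z points along the fingers, y is the line along which they close (so a half turn about z gives the same grasp; the last joint's range is limited). The gripper opens to 92 mm and grips with 3 to 60 N. Pads are 20 mm wide; open, the fingers measure 128 mm over their backs; the gripper's body (75 mm by 189 mm) begins 69 mm behind the grasp point.
Start: joints at [1.283, 0.353, 1.633, -0, 1.155, -0.002], TCP at [0.176, 0.6, 0.216] pointing down, gripper open.
Joint ranges: [-2.63, 2.63], [-0.92, 2.1], [0.06, 2.66], [-1.3, 4.44], [0, 2.69], [-3.02, 3.02]. Speed limits (rad/s): [2.22, 2.22, 2.79, 3.14, 3.14, 3.14].

## Interface

Orientations are given as a rotation vector (axis times angle).
In Python, from workcell import r gives the robot as it stands.
- The arm moves only by the shell command python3 -m handwheel 'ROWS' [FORCE]. ROWS is JSON, a list that holds one entry, the list of rows, each a list of 7 numbers: the closure, from -1 (fully open) to 1 (shut), then the shift along the world's x, y, z in units of 40 mm (1.0 is 40 mm), then the turn, a rotation vector about the world's x, y, z in degrees. A call has 1 to 12 rows; each row is the pose to reach, as a shift and turn from the pose commanded when the call began; what a row does not reach only later rows make up. A row lasts 1/8 s, in which the tool goes at most 62.5 mm and 10.7 degrees, less where a joint would pass 70% of its speed; a pose out of reach is approached as far as the arm can. A call with a gripper value outside its range is refused whole. The fingers move at their own pace and stop on an object; FORCE is the grip in N (left out, the last holds). Time passes only in rows, so rows that repeat a pose let the fingers close. It gives the time, the measured TCP pose, the force, the opening and the grip force at its end, in the units of the state.
- r.get_obs(): the state, without advancing time (a new reading comes with each control period).
- r.camera(name): name is "scene" or "top" or "wrist"; returns the picture (480x640x3 uint8, blue, green, red); there is no depth.
- r.camera_info(name): a dict with "fovy" (degrees; the focal length in pixels is half the picture's height over the tangent of half this angle, whatever the lens; pixels are square), "cx", "cy" (the principal point, pixels), "cam_to_world" (4x4, takes a point from camera to world coordinates). Camera axes: x right, y up, looking along -z (the intrinsics and any distortion apply to the point x, -y, -z); pixel columns grow to the right and rows downward; lengths in m; the calibration is good to about 2 mm. A picture is of the moment at which its call begins: read the wrist's pose just before it. camera_info takes no time and is no camera call; for the wrist camera it gives the pose at the moment of the call.
- r.hand_in(): hands the job in; it is judged then, once.
Trained networks look in the newest picture that a camera, given by its name, has taken for a name from the list of things; names that differ only in an ending like _2 or _b are one class to them, and where a whole thing is asked for, a point or a joint stands for the part that bears it (a point fixed in the world has none). Each returns a list of dicts, best first, with "confidence" (0 to 1); they miss things now and then, are a little off and sometimes report something else, mostly with a low value. They report only what shows in the picture. A call takes as long as a camera call. They do not tell look-alikes from the thing itself.
- r.boxes_of(camera, name): "at" ([column, row] in pixels, amid what is visible of it).
The state is a dict: "clock": time; "joints": joint angles; "dq": joint speeds; "joint_torque": joint torques, N m; "position": TCP position; "ee_rot": TCP orientation; "contact_force": force on the tool from outside, world axes, zero at the start; "moment": the same for the moment, N m; "opening": opening from 0.0 (shut) to 1.0 (fully open); "gripper_force": force on a finger pad.
Only numpy, scipy, OpenCV 4.12 (cv2) and the standard library are available. Lean on these libraries where they do the work, as an engineer would, in place of code of your own. Each camera call takes 0.05 s, during which the arm holds its last target. There are 200 camera calls.

## Task

Take the flat gap gauge from its wooden stand, slide its blade down into the gap between the two square tubes, about midway across the tube, until its shoulder sits on both tubes, and leave it there to keep the gap. Then tap the heads of the three clamp bolts with the fingertips until you have found the loose one, which gives under the tap, and lift that clamp's hinged cap by its tongue well open, to 45 degrees or more. Finish still holding the cap up like that (it falls shut if let go), with the gauge still seated and the other things on the table left as they are.

Things in the scene. Friction and masses are not known exactly. Their poses are not given: they have to be found in the camera images.
- jig: Tube-welding jig, fixed steel base 170 x 360 x 12 mm. Origin: centre of its underside on the table; y along the tubes, x across, -x side faces the robot. Two square tubes 50 x 50 lie end to end along y (jig x -25 to 25, tops 72 above the table), firmly seated, a 6 mm gap between their ends. Three alike hinged clamps over them at jig y = -130, 0, 130: posts x -61 to -25 and 25 to 56, 57 wide.
- gap (a point): Middle of the mouth of the gap between the tube ends, jig (0, 65, 72) mm, level with the tube tops; axes as the jig: the gap is 6 mm wide along y, runs across the full 50 mm of the tube along x and is open to the bottom of the tubes. The nearest clamp caps start 43 mm either side along y, their tops 10 mm above the tubes.
- gauge: Flat gap gauge, loose, 90 to 170 g: grip block 40 (x) x 22 (y) x 36 (z) mm, below it a flat blade 28 (x) wide, 4.5 (y) thick, 40 long, lower edge rounded. Origin: centre of the block's underside (the shoulder that stops the blade at its depth), z up. Starts upright in the stand's slot, shoulder on its top. In place the shoulder sits on both tubes, block x and y along the gap's (either way round).
- stand: Wooden gauge stand, fixed block 76 (x) x 96 (y) x 48 mm high; origin: centre of its underside. The gauge stands in its slot (31 x 6.5 mm, long side along the stand's x) centred at stand y = -16; a centre punch stands in a round hole at stand (18, 28).
- cap_left (a joint): Angle (rad) of the left-hand (+y) clamp's cap, 10 mm thick, 44 wide: 0 shut on the tube, grows as its front end rises and swings back to +x, stop at 1.3. Hinge axis along the jig's y through jig x = 40, z = 77 mm. Falls shut when let go. 0.38 kg with its bolt; 2 to 3 N at the tongue lifts it if its bolt is loose. With a tight bolt it has only 1 to 3 mm of play at the tongue.
- tongue_left (a point): Grasp point on the left-hand (+y) cap's tongue, a flat tab 26 wide (y), 10 thick, sticking out 37 mm in front (-x) of the clamp, free below and beside. Shut: at jig (-84, +130, 77) mm, mid thickness, 14 mm short of the tab's front end; 124 mm from the hinge axis. Turns with the cap. Can be pinched by its two sides from above and pivots between the fingers as the cap turns.
- bolt_left_top (a point): Centre of the top face of the left-hand (+y) clamp bolt's hex head (19 mm across flats, 8 thick), 98 mm above the table, at jig (-43, +130). The head stands 8 mm off the cap on a spring. The three bolts look alike; one, any of them, is loose.
- bolt_left (a joint): How far (m) the left-hand (+y) bolt is pushed down into its cap: 0 standing up, at most 0.005. A tight bolt stays within 0.001 under a tap. The loose one gives 5 mm, starting at about 1 N and fully down at about 2 N, and springs back when let go. It goes up with the cap.
- cap_mid (a joint): Angle (rad) of the middle clamp's cap, 10 mm thick, 44 wide: 0 shut on the tube, grows as its front end rises and swings back to +x, stop at 1.3. Hinge axis along the jig's y through jig x = 40, z = 77 mm. Falls shut when let go. 0.38 kg with its bolt; 2 to 3 N at the tongue lifts it if its bolt is loose. With a tight bolt it has only 1 to 3 mm of play at the tongue.
- tongue_mid (a point): Grasp point on the middle cap's tongue, a flat tab 26 wide (y), 10 thick, sticking out 37 mm in front (-x) of the clamp, free below and beside. Shut: at jig (-84, 0, 77) mm, mid thickness, 14 mm short of the tab's front end; 124 mm from the hinge axis. Turns with the cap. Can be pinched by its two sides from above and pivots between the fingers as the cap turns.
- bolt_mid_top (a point): Centre of the top face of the middle clamp bolt's hex head (19 mm across flats, 8 thick), 98 mm above the table, at jig (-43, 0). The head stands 8 mm off the cap on a spring. The three bolts look alike; one, any of them, is loose.
- bolt_mid (a joint): How far (m) the middle bolt is pushed down into its cap: 0 standing up, at most 0.005. A tight bolt stays within 0.001 under a tap. The loose one gives 5 mm, starting at about 1 N and fully down at about 2 N, and springs back when let go. It goes up with the cap.
- cap_right (a joint): Angle (rad) of the right-hand (-y) clamp's cap, 10 mm thick, 44 wide: 0 shut on the tube, grows as its front end rises and swings back to +x, stop at 1.3. Hinge axis along the jig's y through jig x = 40, z = 77 mm. Falls shut when let go. 0.38 kg with its bolt; 2 to 3 N at the tongue lifts it if its bolt is loose. With a tight bolt it has only 1 to 3 mm of play at the tongue.
- tongue_right (a point): Grasp point on the right-hand (-y) cap's tongue, a flat tab 26 wide (y), 10 thick, sticking out 37 mm in front (-x) of the clamp, free below and beside. Shut: at jig (-84, -130, 77) mm, mid thickness, 14 mm short of the tab's front end; 124 mm from the hinge axis. Turns with the cap. Can be pinched by its two sides from above and pivots between the fingers as the cap turns.
- bolt_right_top (a point): Centre of the top face of the right-hand (-y) clamp bolt's hex head (19 mm across flats, 8 thick), 98 mm above the table, at jig (-43, -130). The head stands 8 mm off the cap on a spring. The three bolts look alike; one, any of them, is loose.
- bolt_right (a joint): How far (m) the right-hand (-y) bolt is pushed down into its cap: 0 standing up, at most 0.005. A tight bolt stays within 0.001 under a tap. The loose one gives 5 mm, starting at about 1 N and fully down at about 2 N, and springs back when let go. It goes up with the cap.
- punch: Centre punch, steel rod 11 mm diameter, 108 long, standing in the stand's round hole, point down; origin at its lower end. Leave alone.
- block: Dark steel block 50 x 75 x 50 mm high on the table, origin under its centre. Leave alone.
- can: Bare metal drinks can, 66 mm diameter, 122 high, upright, origin under its centre. Leave alone.
- square: Flat steel L-square, legs 200 (x) and 120 mm, 30 wide, 6 thick, lying on the table, origin under the long leg's middle. Leave alone.
- magnet: Red welding magnet, triangular, 110 mm along x, 16 high, lying flat, origin under the middle of its long side. Leave alone.
- wrench: Steel spanner 190 mm long lying along its x on the table, origin under its middle. Leave alone.
- offcut: Angle-iron offcut 180 (x) x 30 x 30 mm lying on the table, origin under its middle. Leave alone.
There are look-alikes about, which are no part of the job. Of the things that look like the gauge, the middle-sized one is meant.

How it is judged:
By the outcome, as a careful person would: the job done as asked, in the order asked, and still so for the second after the job is handed in, while the arm keeps its last pose, push and grip.
It also fails if it takes over 64 s, if anything falls off the work surface, if the arm or the gripper's body presses on something with over 40 N, if the wrist force passes 120 N, or if a joint passes its speed limit or range.

## Working session

There is one attempt and no reset: what is moved stays moved. The work goes in short steps, Python scripts to look and compute and a shell command to move; the robot and the scene stay as the last step left them, time stands still between calls to the robot, and variables do not carry over. Pictures are saved under pics/ and viewed, at most 10 in all, crops included, and the job is handed in when it is done.

```bash
ls; mkdir -p pics; cat > h.py <<'E'
import numpy as np, cv2
from workcell import r
def ray(cam,uv,info=None):
    i=info or r.camera_info(cam); f=240/np.tan(np.radians(i["fovy"])/2)
    T=np.array(i["cam_to_world"]); d=T[:3,:3]@np.array([(uv[0]-i["cx"])/f,-(uv[1]-i["cy"])/f,-1]); return T[:3,3],d
def at(cam,uv,z,info=None):
    o,d=ray(cam,uv,info); return o+d*(z-o[2])/d[2]
def proj(cam,p,info=None):
    i=info or r.camera_info(cam); f=240/np.tan(np.radians(i["fovy"])/2)
    T=np.array(i["cam_to_world"]); c=T[:3,:3].T@(np.array(p)-T[:3,3])
    return np.array([i["cx"]+f*c[0]/-c[2], i["cy"]-f*c[1]/-c[2]])
E
python3 - <<'E'
from h import *
for c in("scene","top"):
    cv2.imwrite(f"pics/{c}0.png",r.camera(c))
    i=r.camera_info(c); print(c,{k:v for k,v in i.items() if k!="cam_to_world"}); print(np.round(i["cam_to_world"],3))
    for n in("gauge","stand","punch","jig","bolt_left_top","tongue_left","gap"):
        try: print(n,[(np.round(b["at"],1).tolist(),round(b["confidence"],2)) for b in r.boxes_of(c,n)])
        except Exception as e: print(n,e)
print(r.get_obs())
E
```

```text
pics
scene {'fovy': 48.010009448221126, 'cx': 313.81890813323724, 'cy': 239.43453811517725}
[[ 0.492 -0.574  0.655  1.301]
 [ 0.871  0.307 -0.384 -0.377]
 [ 0.019  0.759  0.651  0.819]
 [ 0.     0.     0.     1.   ]]
gauge [([96.0, 237.4], 0.96), ([74.4, 288.8], 0.81), ([120.2, 267.0], 0.61), ([139.9, 263.7], 0.23)]
stand [([132.7, 283.5], 0.63)]
punch [([138.4, 262.4], 0.58)]
jig [([304.4, 257.8], 0.69), ([141.6, 263.0], 0.5)]
bolt_left_top [([355.5, 207.4], 0.58)]
tongue_left [([363.3, 216.8], 0.63)]
gap [([307.0, 255.0], 0.78), ([118.3, 352.2], 0.43)]
top {'fovy': 49.84643683598908, 'cx': 320.9763726493494, 'cy': 233.47408537211035}
[[-0.019  0.978 -0.208  0.248]
 [-1.    -0.019  0.002  0.034]
 [-0.002  0.208  0.978  1.49 ]
 [ 0.     0.     0.     1.   ]]
gauge [([477.9, 279.6], 0.62), ([264.4, 244.0], 0.62), ([458.9, 315.9], 0.53), ([447.7, 275.6], 0.51)]
stand [([437.7, 275.5], 0.57)]
punch [([221.7, 295.9], 0.51), ([435.3, 277.5], 0.36)]
jig [([308.9, 241.9], 0.66), ([212.3, 246.6], 0.58), ([170.8, 247.7], 0.48)]
bolt_left_top [([261.9, 239.7], 0.45), ([310.2, 240.8], 0.33)]
tongue_left [([262.9, 235.0], 0.8)]
gap [([312.8, 240.3], 0.63), ([169.3, 247.0], 0.63), ([434.6, 279.3], 0.43)]
{'clock': 0.8, 'joints': array([ 1.28260447e+00,  3.52968928e-01,  1.63342848e+00,  1.21531188e-05,
        1.15517958e+00, -2.41316974e-03]), 'dq': array([-1.32873011e-03, -1.94680777e-03, -5.91940525e-05,  1.23683097e-03,
        9.09955286e-04,  1.14142363e-04]), 'joint_torque': array([-3.97303127e-03, -5.93688369e+01, -3.34552538e+01,  6.94604474e-02,
        1.55667920e-02, -4.17140797e-06]), 'position': array([0.17619292, 0.59964507, 0.21639018]), 'ee_rot': array([-4.47380492e-01, -3.10956592e+00, -2.68845122e-05]), 'contact_force': array([0.46823063, 0.36685589, 0.09313411]), 'moment': array([0.007766  , 0.04028131, 0.01562212]), 'gripper_force': 0.0, 'opening': 1.0003064108201611}
```

View pics/scene0.png

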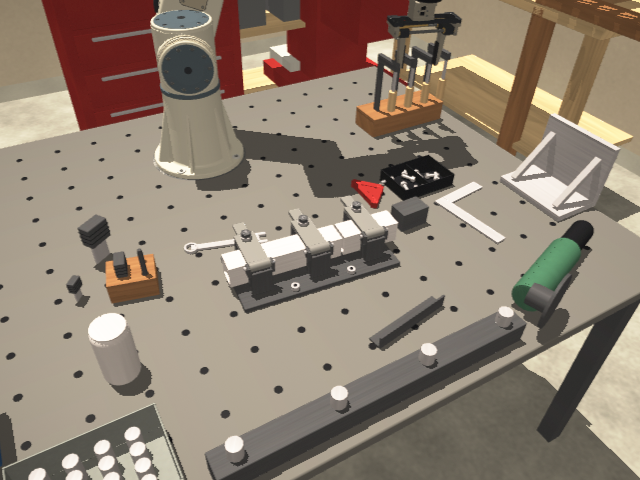

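View pics/top0.png

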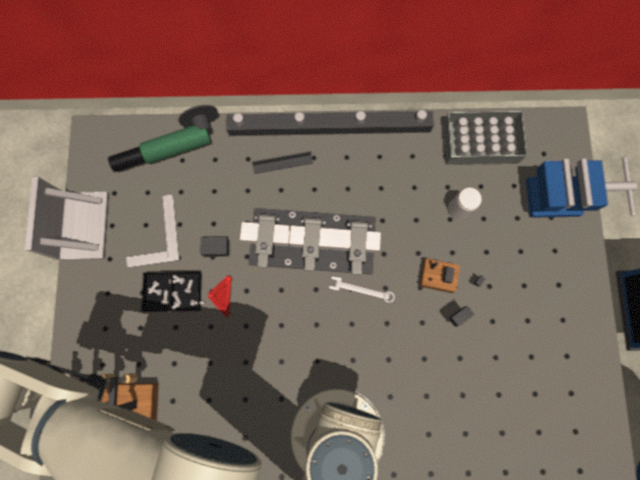

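The scene picture shows three gauge-like things: a big one at (94,237), a small one at (74,287), and the middle-sized one in the wooden stand at (120,265). The punch is at (141,262). In the top picture they are at (459,315), (478,280) and (449,275), with the punch at (434,265). I choose the one in the stand and check it in a close crop.

```bash
python3 - <<'E'
from h import *
t=r.camera("top"); s=r.camera("scene")
a=cv2.resize(t[215:280,230:390],(800,325),interpolation=cv2.INTER_CUBIC)
b=cv2.resize(t[250:300,410:490],(400,250),interpolation=cv2.INTER_CUBIC)
c=cv2.resize(s[225:305,60:188],(400,250),interpolation=cv2.INTER_CUBIC)
cv2.imwrite("pics/c1.png",np.vstack([a,np.hstack([b,c])]))
print("gauge block top z.084", at("top",(449,274),.084), "scene",at("scene",(120,254),.084))
print("stand top corners?", at("top",(438,275),.048))
for y,n in((264,'L'),(313,'M'),(358,'R')): print(n,at("top",(y,244),.098))
print("punch top z~.11",at("top",(434,265),.11))
E
```

```text
gauge block top z.084 [ 0.42736795 -0.31659598  0.084     ] scene [ 0.41736724 -0.30932246  0.084     ]
stand top corners? [ 0.42972645 -0.294552    0.048     ]
L [0.5179514  0.18832578 0.098     ]
M [0.51536793 0.05390202 0.098     ]
R [ 0.51299622 -0.06950331  0.098     ]
punch top z~.11 [ 0.44919042 -0.27142389  0.11      ]
```

View pics/c1.png

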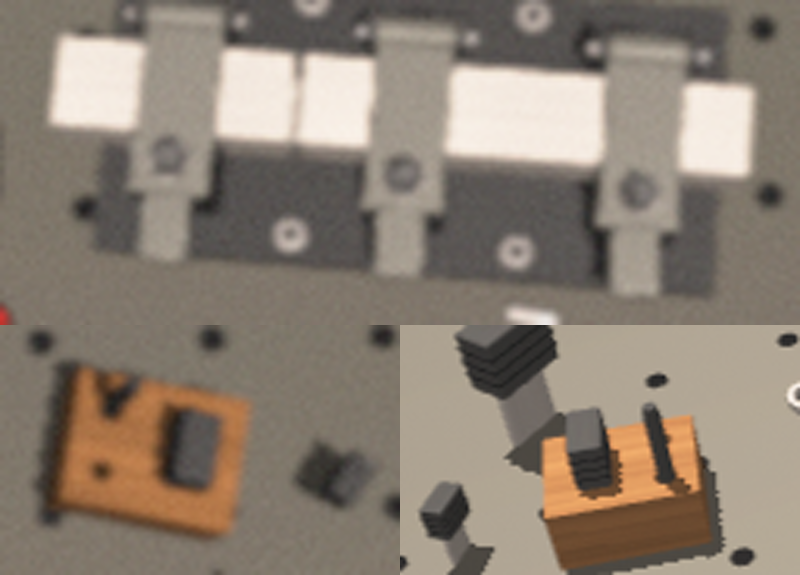

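The crop confirms it: the stand's gauge sits between the small and the big look-alike in size, with the punch beside it. I will now compute the jig and stand poses.

```bash
python3 - <<'E'
from h import *
L,M,R=[at("top",p,.098) for p in((263.4,245.8),(310.6,249.6),(357.6,253))]
print(L,M,R,np.linalg.norm(L-M),np.linalg.norm(M-R)); d=L-R; yaw=np.arctan2(-d[0],d[1]);print("jig yaw",np.degrees(yaw))
Rz=lambda a:np.array([[np.cos(a),-np.sin(a)],[np.sin(a),np.cos(a)]])
o=(L+M+R)[:2]/3-Rz(yaw)@[-.043,0]; print("jig",o,"gap",o+Rz(yaw)@[0,.065],"gap px->",at("top",(230+297/5,215+97/5),.072))
q=[(410+x/5,250+(y-325)/5) for x,y in((76,368),(250,402),(226,536),(52,506))]
P=[at("top",p,.048)[:2] for p in q]; c=sum(P)/4; print("stand",P,c)
e=(P[0]-P[1]+P[3]-P[2]); sy=np.arctan2(-e[0],e[1]); print("yaw",np.degrees(sy),"gauge",c+Rz(sy)@[0,-.016],"blocktop",at("top",(449,273),.084))
pp=c+Rz(sy)@[.018,.028]
for z in(.1,.11,.12,.13,.14): print(z,proj("scene",[*pp,z]),proj("top",[*pp,z]))
E
```

```text
[0.51295782 0.18995015 0.098     ] [0.49989331 0.06071353 0.098     ] [ 0.48799257 -0.0675655   0.098     ] 0.1298952901443852 0.1288298791528733
jig yaw -5.537324056146071
jig [0.54308058 0.05688348] gap [0.5493527  0.12158016] gap px-> [0.54904703 0.12004632 0.072     ]
stand [array([ 0.47691447, -0.26150303]), array([ 0.45568385, -0.35824558]), array([ 0.38071019, -0.33924994]), array([ 0.39926228, -0.24336492])] [ 0.4281427  -0.30059087]
yaw -11.669034924407738 gauge [ 0.42490657 -0.31626019] blocktop [ 0.43011691 -0.31678974  0.084     ]
0.1 [139.30993783 252.9722629 ] [435.14840506 264.69062677]
0.11 [138.33197739 249.18452812] [435.94306397 264.13778666]
0.12 [137.34188491 245.34980474] [436.74896554 263.57712509]
0.13 [136.33943321 241.46721294] [437.56635004 263.0084749 ]
0.14 [135.32438942 237.53585077] [438.39546467 262.43166413]
```

```bash
python3 -m handwheel '[[[0,2,-7.6,0.75,0,0,2],[0,2,-7.6,0.75,0,0,2],[0,2,-7.6,0.75,0,0,2],[0,2,-7.6,0.75,0,0,2],[0,2,-7.6,0.75,0,0,2],[0,6.2,-22.9,0.4,0,0,5],[0,6.2,-22.9,0.4,0,0,5],[0,6.2,-22.9,0.4,0,0,5],[0,6.2,-22.9,0.4,0,0,5],[0,6.2,-22.9,0.4,0,0,5],[0,6.2,-22.9,0.4,0,0,5],[0,6.2,-22.9,0.4,0,0,5]]]'
```

```text
clock: 2.4
position: [0.3714, -0.1253, 0.2371]
ee_rot: [0.312, 3.124, -0.0]
contact_force: [1.1, 0.0, 0.4]
opening: 0.504
gripper_force: 0.0
```

```bash
python3 -m handwheel '[[[0,1.35,-4.75,-0.3,0,0,0],[0,1.35,-4.75,-0.3,0,0,0],[0,1.35,-4.75,-0.3,0,0,0],[0,1.35,-4.75,-0.3,0,0,0],[0,1.35,-4.75,-0.3,0,0,0],[0,1.35,-4.75,-0.3,0,0,0]]]'
python3 - <<'E'
from h import *
i=r.camera_info("wrist"); im=r.camera("wrist"); cv2.imwrite("pics/w1.png",im)
print({k:np.round(v,3) for k,v in i.items()})
print([(b["at"],b["confidence"]) for b in r.boxes_of("wrist","gauge")])
print(r.get_obs()["position"], proj("wrist",[.425,-.316,.084]))
E
```

```text
clock: 3.15
position: [0.4247, -0.3116, 0.2248]
ee_rot: [-0.31, -3.126, -0.001]
contact_force: [0.4, -0.1, 0.4]
opening: 0.5
gripper_force: 0.0
{'fovy': np.float64(64.611), 'cx': np.float64(313.708), 'cy': np.float64(242.196), 'cam_to_world': array([[ 0.196, -0.952, -0.234,  0.358],
       [ 0.981,  0.19 ,  0.047, -0.298],
       [-0.   , -0.239,  0.971,  0.394],
       [ 0.   ,  0.   ,  0.   ,  1.   ]])}
[([305.8, 229.6], 0.72), ([247.3, 94.9], 0.59), ([205.5, 228.6], 0.56)]
[ 0.42500518 -0.31166743  0.22502208] [308.71946097 232.83160986]
```

View pics/w1.png

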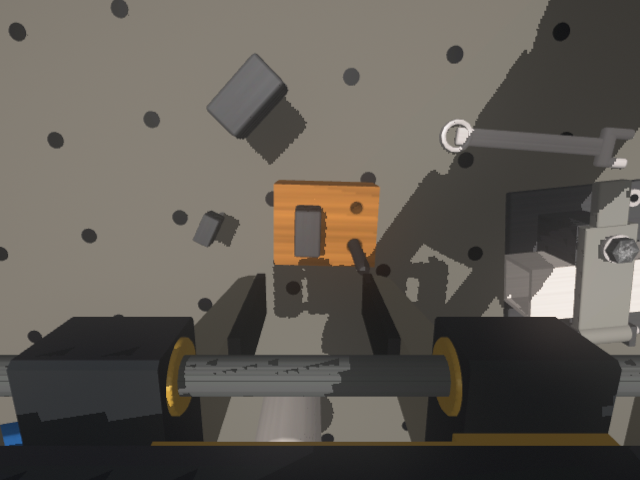

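The wrist picture shows the gauge's block top centred at about (308,231). That agrees with the estimate to about 1 mm, and its edges are parallel to the jaws. I descend and grip.

```bash
python3 -m handwheel '[[[0,0.02,-0.12,-1,0,0,0],[0,0.02,-0.12,-2,0,0,0],[0,0.02,-0.12,-3,0,0,0],[0,0.02,-0.12,-3.7,0,0,0],[0,0.02,-0.12,-3.7,0,0,0],[0,0.02,-0.12,-3.7,0,0,0],[0.7,0.02,-0.12,-3.7,0,0,0],[0.7,0.02,-0.12,-3.7,0,0,0],[0.7,0.02,-0.12,-3.7,0,0,0],[0.7,0.02,-0.12,-3.7,0,0,0]]]' 25
```

```text
clock: 4.5
position: [0.4263, -0.318, 0.0774]
ee_rot: [0.311, 3.125, -0.001]
contact_force: [-1.3, 1.0, 5.7]
opening: 0.235
gripper_force: 24.9
```

```bash
python3 -m handwheel '[[[0.7,0,0,0.4,0,0,0],[0.7,0,0,1.2,0,0,0],[0.7,0,0,2.2,0,0,0],[0.7,0,0.5,3.1,0,0,1],[0.7,3.05,11,3.2,0,0,5.8],[0.7,3.05,11,3.2,0,0,5.8],[0.7,3.05,11,3.2,0,0,5.8],[0.7,3.05,11,3.2,0,0,5.8],[0.7,3.05,11,3.2,0,0,5.8],[0.7,3.05,11,3.2,0,0,5.8],[0.7,3.05,11,3.2,0,0,5.8],[0.7,3.05,11,3.2,0,0,5.8]]]'
python3 -m handwheel '[[[0.7,0,0,0,0,0,0],[0.7,0,0,0,0,0,0],[0.7,0,0,0,0,0,0]]]'
python3 - <<'E'
from h import *
o=r.get_obs(); print(o["position"],o["ee_rot"],o["opening"],o["contact_force"])
i=r.camera_info("wrist"); im=r.camera("wrist"); cv2.imwrite("pics/w2.png",im)
import json; json.dump({k:np.array(v).tolist() for k,v in i.items()},open("w2.json","w"))
for n in ("gap","bolt_left_top","tongue_left","gauge"): print(n,[(b["at"],round(b["confidence"],2)) for b in r.boxes_of("wrist",n)])
print(proj("wrist",[.5494,.121,.072],i))
E
```

```text
clock: 6.0
position: [0.5487, 0.1261, 0.2055]
ee_rot: [0.146, 3.137, 0.002]
contact_force: [-0.4, -0.7, -0.9]
opening: 0.236
gripper_force: 24.9
clock: 6.38
position: [0.5478, 0.121, 0.2049]
ee_rot: [0.155, 3.138, -0.0]
contact_force: [-0.1, 0.2, -0.4]
opening: 0.239
gripper_force: 24.9
[0.54779341 0.12102944 0.20490741] [ 1.55361840e-01  3.13768259e+00 -1.91867387e-04] 0.2386257503832246 [-0.06436061  0.22883071 -0.39902977]
gap [([519.4, 29.3], 0.7), ([226.5, 213.3], 0.55)]
bolt_left_top [([402.1, 180.4], 0.91)]
tongue_left [([398.7, 206.0], 0.98), ([64.8, 209.0], 0.4)]
gauge [([314.3, 287.5], 0.83)]
[313.90299126 235.9390168 ]
```

View pics/w2.png

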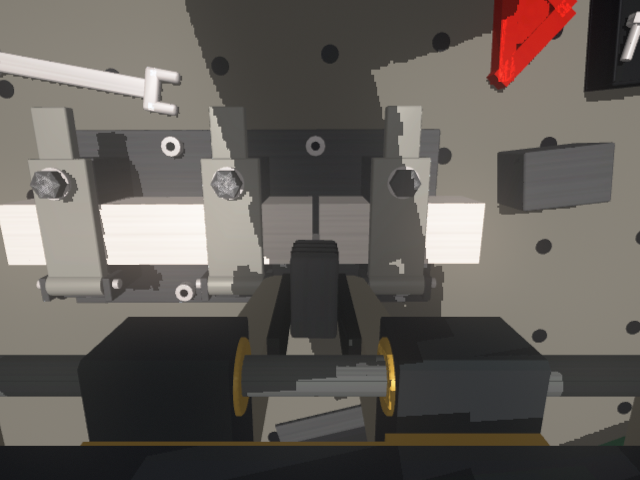

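The gap shows as a dark line near column 316 (predicted 314), and the held block is at about columns 292–338. I measure both with profiles, so the camera bias cancels.

```bash
python3 - <<'E'
from h import *; import json
i=json.load(open("w2.json")); im=cv2.imread("pics/w2.png"); g=cv2.cvtColor(im,cv2.COLOR_BGR2GRAY).astype(int)
for y in (200,207,213,219,225,231,237): print(y,g[y,306:326])
for y in (250,260,280,300,320,): print(y,list(g[y,286:300]),list(g[y,330:345]))
# predicted block edges in image (TCP frame, block spans +-11 in y, +-20 x, z -.029..+.007)
o=r.get_obs(); R=cv2.Rodrigues(o["ee_rot"])[0]; p=o["position"]
for z in(.0294,-.0066):
  for x in(-.02,.02):
    print(z,x,[proj("wrist",p+R@[x,y,z],i).round(1).tolist() for y in(-.011,.011)])
J=np.array([.5431,.0569]);a=np.radians(-5.54);Q=np.array([[np.cos(a),-np.sin(a)],[np.sin(a),np.cos(a)]])
for n,y in(("L",.13),("M",0),("R",-.13)): print(n,proj("wrist",[*(J+Q@[-.043,y]),.098],i).round(1),proj("wrist",[*(J+Q@[-.098,y]),.082],i).round(1))
print(proj("wrist",[*(J+Q@[-.025,.065]),.072],i),proj("wrist",[*(J+Q@[.025,.065]),.072],i))
c=cv2.resize(im[150:350,180:460],(784,560),interpolation=cv2.INTER_CUBIC); cv2.imwrite("pics/w2c.png",c)
E
```

```text
200 [105 105 105 105 105 104  72  53  49  51  51  51  59  97 104 104 104 104
 104 104]
207 [127 128 127 127 127 127  86  55  51  52  51  51  64 110 125 127 127 127
 127 127]
213 [128 128 129 128 129 129  87  56  52  51  51  51  65 111 125 126 125 126
 126 126]
219 [128 128 128 127 127 127  87  58  54  53  53  53  67 111 123 125 125 125
 125 125]
225 [127 127 126 127 127 126  86  57  53  53  53  53  66 111 123 124 125 125
 125 125]
231 [128 127 127 127 128 127  85  56  52  52  52  52  65 110 124 126 126 126
 126 125]
237 [127 127 126 127 127 127  96  86  87  86  86  85  86 102 121 124 124 124
 125 124]
250 [np.int64(125), np.int64(125), np.int64(124), np.int64(124), np.int64(118), np.int64(96), np.int64(55), np.int64(47), np.int64(47), np.int64(47), np.int64(48), np.int64(48), np.int64(48), np.int64(48)] [np.int64(46), np.int64(45), np.int64(45), np.int64(45), np.int64(45), np.int64(45), np.int64(42), np.int64(50), np.int64(105), np.int64(120), np.int64(122), np.int64(121), np.int64(122), np.int64(122), np.int64(121)]
260 [np.int64(126), np.int64(126), np.int64(126), np.int64(121), np
[... 1220 characters left out ...]
(30), np.int64(30), np.int64(32), np.int64(43), np.int64(46), np.int64(48), np.int64(47), np.int64(47), np.int64(47), np.int64(47), np.int64(47), np.int64(47)] [np.int64(46), np.int64(46), np.int64(45), np.int64(45), np.int64(44), np.int64(44), np.int64(42), np.int64(34), np.int64(29), np.int64(27), np.int64(29), np.int64(29), np.int64(28), np.int64(27), np.int64(27)]
0.0294 -0.02 [[295.6, 308.8], [334.6, 308.8]]
0.0294 0.02 [[294.7, 239.9], [335.5, 239.9]]
-0.0066 -0.02 [[292.0, 340.1], [338.6, 340.1]]
-0.0066 0.02 [[290.7, 258.7], [340.0, 258.7]]
L [404.6 185.7] [403.7 107.7]
M [224.7 186. ] [225.4 108. ]
R [ 45.1 186.3] [ 47.3 108.4]
[314.59185081 205.40498183] [314.6604384  265.12115478]
```

View pics/w2c.png

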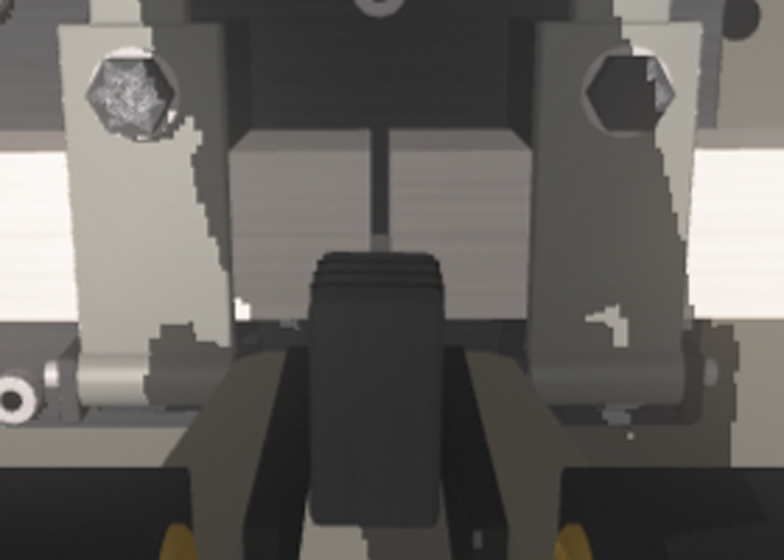

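```bash
python3 - <<'E'
from h import *; import json
i=json.load(open("w2.json")); g=cv2.imread("pics/w2.png",0).astype(int)
o=r.get_obs(); R=cv2.Rodrigues(o["ee_rot"])[0]; p=o["position"]
for z in(.0294,.0694,.1329):
  for x in(-.014,0,.014,.02): print(z,x,proj("wrist",p+R@[x,0,z],i).round(1))
print(at("wrist",(315.4,222),.072,i), R.T@(at("wrist",(315.4,222),.072,i)-p), R.T@(at("wrist",(315.4,210),.072,i)-p))
for y in range(233,244): print(y,g[y,308:324])
E
```

```text
0.0294 -0.014 [315.1 298.9]
0.0294 0 [315.1 275.1]
0.0294 0.014 [315.1 250.6]
0.0294 0.02 [315.1 239.9]
0.0694 -0.014 [314.9 275.7]
0.0694 0 [314.9 255.3]
0.0694 0.014 [314.9 234.4]
0.0694 0.02 [314.9 225.3]
0.1329 -0.014 [314.7 250.7]
0.1329 0 [314.7 234.1]
0.1329 0.014 [314.7 217.2]
0.1329 0.02 [314.7 209.8]
[0.5380022  0.12334114 0.072     ] [0.01006471 0.00056451 0.13274555] [0.01986297 0.00055792 0.13274523]
233 [123 124 123 123  92  66  64  65  65  63  70 107 119 120 120 121]
234 [124 123 123 123  97  82  86  86  86  81  80 104 117 120 120 120]
235 [126 126 125 126 101  88  86  85  86  85  86  99 117 121 121 121]
236 [128 127 127 128 100  87  86  85  86  85  86 100 120 123 123 123]
237 [126 126 126 126  95  86  86  86  85  85  86 101 121 124 124 124]
238 [125 125 125 125  95  85  85  85  85  85  85 101 121 125 124 125]
239 [111 111 111 111  85  77  77  77  77  77  77  90 107 111 111 111]
240 [61 61 61 60 55 54 54 53 53 53 54 59 60 59 59 60]
241 [48 47 48 49 49 49 48 49 47 48 48 48 47 47 48 47]
242 [46 46 46 46 46 46 45 45 46 46 44 45 45 45 45 45]
243 [42 41 41 41 41 41 40 40 41 39 40 39 40 40 40 41]
```

The blade tip (column 315.5) and the gap (315.4) line up to within about 0.2 mm, and the gap edges are parallel to the camera's vertical. I lower it.

```bash
python3 -m handwheel '[[[0.7,0,0.005,-0.7,0,0,0],[0.7,0,0.005,-1.3,0,0,0],[0.7,0,0.005,-1.5,0,0,0],[0.7,0,0.005,-1.6,0,0,0],[0.7,0,0.005,-1.7,0,0,0],[0.7,0,0.005,-1.8,0,0,0],[0.7,0,0.005,-1.9,0,0,0],[0.7,0,0.005,-1.9,0,0,0]]]'
```

```text
clock: 7.62
position: [0.5478, 0.1223, 0.1284]
ee_rot: [-0.153, -3.138, 0.0]
contact_force: [0.2, -1.2, -1.2]
opening: 0.233
gripper_force: 24.9
```

The blade is 13 mm inside with hardly any force on it, so I continue to the shoulder.

```bash
python3 -m handwheel '[[[0.7,0,-0.01,-0.2,0,0,0],[0.7,0,-0.01,-0.4,0,0,0],[0.7,0,-0.01,-0.55,0,0,0],[0.7,0,-0.01,-0.65,0,0,0],[0.7,0,-0.01,-0.7,0,0,0],[0.7,0,-0.01,-0.72,0,0,0],[0.7,0,-0.01,-0.72,0,0,0]]]'
```

```text
clock: 8.5
position: [0.5479, 0.1223, 0.1012]
ee_rot: [-0.153, -3.138, -0.001]
contact_force: [-5.4, 0.5, 13.3]
opening: 0.235
gripper_force: 25.0
```

It is seated: 13 N up at z = 0.101. I release with a narrow opening and go up over the left bolt with the fingers shut.

```bash
python3 -m handwheel '[[[0.25,0,0,0.05,0,0,0],[0.25,0,0,0.05,0,0,0],[0.25,0,0,0.05,0,0,0],[0.25,0,0,0.5,0,0,0],[0.25,0,0,1.7,0,0,0],[1,-0.5,0.9,1.7,0,0,0],[1,-0.92,1.72,1.5,0,0,0],[1,-0.92,1.72,1.1,0,0,0],[1,-0.92,1.72,0.9,0,0,0],[1,-0.92,1.72,0.9,0,0,0],[1,-0.92,1.72,0.9,0,0,0]]]'
python3 - <<'E'
from h import *
o=r.get_obs(); print(o["position"],o["opening"],o["contact_force"])
im=r.camera("wrist"); t=r.camera("top"); s=r.camera("scene")
cv2.imwrite("pics/w3.png",np.hstack([cv2.resize(im,(400,300)),cv2.resize(s[180:300,240:400],(400,300))]))
E
```

```text
clock: 9.88
position: [0.5117, 0.1902, 0.1361]
ee_rot: [0.154, 3.138, -0.0]
contact_force: [-0.0, -0.4, -0.5]
opening: 0.004
gripper_force: 0.0
[0.51168793 0.19023158 0.13611242] 0.004188859307677966 [-0.00216872 -0.39780455 -0.50355971]
```

View pics/w3.png

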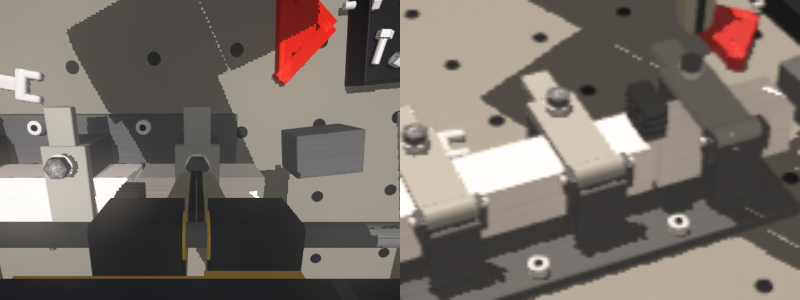

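The picture shows the gauge standing seated in the gap, at (645,110) in the right half, and the shut fingertips over the left bolt. I tap the left bolt.

```bash
python3 -m handwheel '[[[1,0,0,-0.25,0,0,0],[1,0,0,-0.33,0,0,0],[1,0,0,-0.36,0,0,0],[1,0,0,-0.4,0,0,0],[1,0,0,-0.4,0,0,0],[1,0,0,-0.4,0,0,0]]]'
```

```text
clock: 10.78
position: [0.5112, 0.1909, 0.12]
ee_rot: [0.153, 3.138, 0.0]
contact_force: [-0.0, -0.2, -0.5]
opening: 0.004
gripper_force: 0.0
```

```bash
python3 -m handwheel '[[[1,0,0,-0.03,0,0,0],[1,0,0,-0.06,0,0,0],[1,0,0,-0.06,0,0,0]]]'
```

```text
clock: 11.15
position: [0.511, 0.1908, 0.1174]
ee_rot: [-0.153, -3.138, 0.0]
contact_force: [0.6, 0.5, 0.6]
opening: 0.002
gripper_force: 0.0
```

```bash
python3 -m handwheel '[[[1,0,0,-0.03,0,0,0],[1,0,0,-0.05,0,0,0],[1,0,0,-0.05,0,0,0]]]'; python3 -c "
from h import *
for k in range(3): r.camera('wrist'); print(r.get_obs()['contact_force'],r.get_obs()['position'],r.get_obs()['moment'])"
```

```text
clock: 11.52
position: [0.5111, 0.1908, 0.1154]
ee_rot: [-0.153, -3.138, 0.0]
contact_force: [0.2, 0.5, 0.2]
opening: 0.005
gripper_force: 0.0
[-0.06789659  0.06236945 -0.00255328] [0.5111245  0.19080257 0.11544557] [ 0.01330432 -0.03370254  0.02635733]
[-0.20217164 -0.7958118  -0.13924608] [0.51114103 0.19080318 0.11548342] [ 0.01704792 -0.00079202 -0.00988949]
[-0.01420953 -0.12333665 -0.9406675 ] [0.51118747 0.19081952 0.11551342] [-0.00609739  0.02326583  0.00479187]
```

```bash
python3 - <<'E'
from h import *
i=r.camera_info("wrist"); im=r.camera("wrist"); o=r.get_obs(); R=cv2.Rodrigues(o["ee_rot"])[0]; p=o["position"]
print("tip",proj("wrist",p+R@[0,0,.025],i), "bolt exp",proj("wrist",[.511,.191,.098],i),[(b["at"],b["confidence"]) for b in r.boxes_of("wrist","bolt_left_top")])
s=r.camera("scene"); q=proj("scene",p+R@[0,0,.025]); print(q)
x,y=q.astype(int)
cv2.imwrite("pics/w4.png",np.hstack([cv2.resize(im[180:380,230:430],(400,400),interpolation=2),cv2.resize(s[y-40:y+40,x-40:x+40],(400,400),interpolation=2)]))
E
```

```text
tip [313.66089026 277.72918794] bolt exp [313.97109153 282.1490211 ] [([313.5, 266.5], 0.89), ([17.8, 134.3], 0.25)]
[354.8989578 205.7528692]
```

View pics/w4.png

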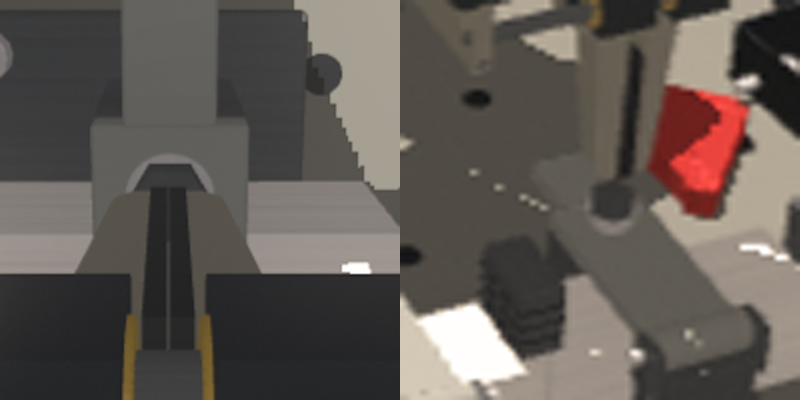

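The wrist view (left) and scene view (right) show the tip in line with the bolt in y and apparently just above its head, with no contact yet. I go on down in small steps.

```bash
python3 -m handwheel '[[[1,0,0,-0.03,0,0,0],[1,0,0,-0.05,0,0,0],[1,0,0,-0.05,0,0,0]]]';python3 -m handwheel '[[[1,0,0,-0.03,0,0,0],[1,0,0,-0.03,0,0,0]]]'
```

```text
clock: 12.2
position: [0.5111, 0.1908, 0.1134]
ee_rot: [-0.153, -3.138, 0.0]
contact_force: [0.4, 0.1, 0.7]
opening: 0.008
gripper_force: 0.0
clock: 12.45
position: [0.5111, 0.1908, 0.1122]
ee_rot: [-0.153, -3.138, 0.0]
contact_force: [-0.4, 0.5, 0.8]
opening: 0.001
gripper_force: 0.0
```

```bash
cat > f.py <<'E'
from h import *
a=[]
for k in range(4): r.camera('wrist'); o=r.get_obs(); a.append(np.r_[o['contact_force'],o['moment']])
print('F',np.mean(a,0).round(2),'tip z',o['position'][2]-.025,[(np.round(b["at"],1).tolist(),round(b["confidence"],2)) for b in r.boxes_of("wrist","bolt_left_top")])
E
python3 f.py; python3 -m handwheel '[[[1,0,0,-0.03,0,0,0],[1,0,0,-0.03,0,0,0]]]' >/dev/null; python3 f.py;  python3 -m handwheel '[[[1,0,0,-0.03,0,0,0],[1,0,0,-0.03,0,0,0]]]' >/dev/null; python3 f.py
```

```text
F [ 0.25 -0.02  0.14  0.02 -0.01 -0.02] tip z 0.08730920545024837 [([313.3, 267.0], 0.74)]
F [ 0.33 -0.39 -0.17  0.02  0.02  0.01] tip z 0.0860847487023518 [([314.9, 271.0], 0.58)]
F [-0.26  0.23 -0.43  0.01  0.02 -0.01] tip z 0.08487318056059862 [([313.5, 270.6], 0.78)]
```

```bash
python3 - <<'E'
from h import *
im=r.camera("wrist"); s=r.camera("scene"); t=r.camera("top")
i=r.camera_info("wrist"); o=r.get_obs(); R=cv2.Rodrigues(o["ee_rot"])[0]; p=o["position"]
print([proj("wrist",p+R@[x,0,.025],i).round(1).tolist() for x in(-.01,0,.01)],[proj("scene",p+R@[x,0,.025]).round(1).tolist() for x in(-.01,0,.01)])
u=cv2.INTER_CUBIC
def cr(a,x,y,w,h): return cv2.resize(a[y:y+h,x:x+w],(400,300),interpolation=u)
cv2.imwrite("pics/w5.png",np.vstack([np.hstack([cr(im,264,235,100,75),cr(s,325,180,60,45)]),np.hstack([cr(t,230,215,60,45),cr(im,0,0,640,480)])]))
E
```

```text
[[313.6, 295.1], [313.6, 277.7], [313.6, 259.9]] [[356.8, 210.2], [354.7, 207.7], [352.7, 205.3]]
```

View pics/w5.png

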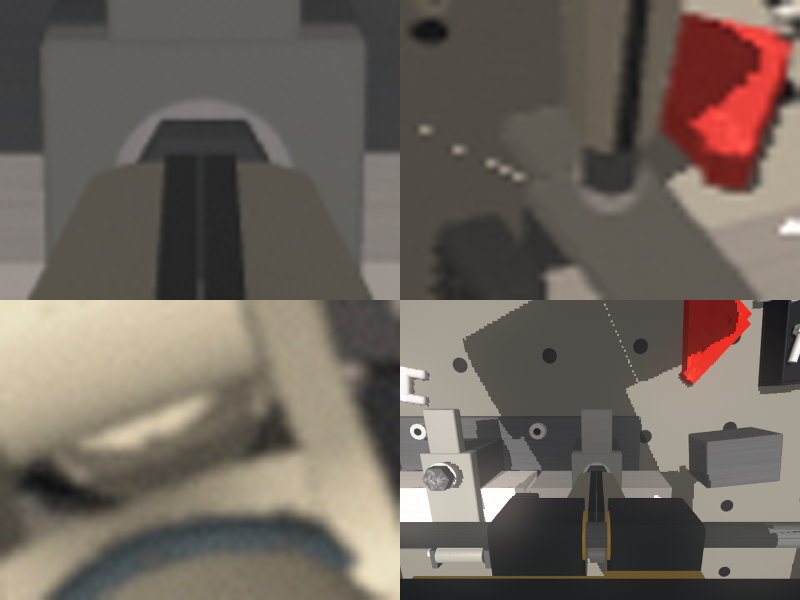

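```bash
python3 - <<'E'
from h import *
o=r.get_obs(); R=cv2.Rodrigues(o["ee_rot"])[0]; p=o["position"]; i=r.camera_info("wrist")
print(p, np.round(i["cam_to_world"],3))
f=lambda uv,z:(R.T@(at("wrist",uv,z,i)-p)*1000).round(1)
for n,uv in(("tipfront",(313.6,273.7)),("hexfront",(313.6,265)),("ring",(313.6,259.5)),("capfront",(313.6,244.5)),("tongue end?",(313.6,235))):
  print(n,[ (z,f(uv,z).tolist()) for z in(.082,.085,.09,.093,.098)])
print("hex half width px: left/right", f((264+140/4,275),.098),f((264+268/4,275),.098))
print("finger widths", f((264+90/4,278),.09),f((264+310/4,278),.09))
E
```

```text
[0.5111466  0.19079535 0.10989366] [[ 0.097 -0.966 -0.238  0.444]
 [ 0.995  0.094  0.023  0.197]
 [-0.    -0.239  0.971  0.279]
 [ 0.     0.     0.     1.   ]]
tipfront [(0.082, [1.3, -0.0, 27.9]), (0.085, [2.3, -0.0, 24.9]), (0.09, [4.0, -0.0, 19.9]), (0.093, [5.0, -0.0, 16.9]), (0.098, [6.7, -0.0, 11.9])]
hexfront [(0.082, [6.3, -0.0, 27.9]), (0.085, [7.2, -0.0, 24.9]), (0.09, [8.8, -0.0, 19.9]), (0.093, [9.7, -0.0, 16.9]), (0.098, [11.2, -0.0, 11.9])]
ring [(0.082, [9.4, -0.0, 27.9]), (0.085, [10.3, -0.0, 24.9]), (0.09, [11.7, -0.0, 19.9]), (0.093, [12.6, -0.0, 16.9]), (0.098, [14.1, -0.0, 11.9])]
capfront [(0.082, [17.7, -0.0, 27.9]), (0.085, [18.5, -0.0, 24.9]), (0.09, [19.8, -0.0, 19.9]), (0.093, [20.5, -0.0, 16.9]), (0.098, [21.8, -0.0, 11.9])]
tongue end? [(0.082, [23.0, -0.0, 27.9]), (0.085, [23.6, -0.0, 24.9]), (0.09, [24.8, -0.0, 19.9]), (0.093, [25.5, -0.0, 16.9]), (0.098, [26.6, -0.0, 11.9])]
hex half width px: left/right [ 6.  -7.3 11.9] [ 6.   8.7 11.9]
finger widths [  1.6 -14.3  19.9] [ 1.6 14.7 19.9]
```

The cap's front edge shows that the tool is centred on the bolt, but the shut tips are evidently higher than nominal. I keep going down in guarded steps until contact.

```bash
python3 -m handwheel '[[[1,0,0,-0.03,0,0,0],[1,0,0,-0.06,0,0,0],[1,0,0,-0.06,0,0,0]]]' |sed -n '2p;4p'; python3 -m handwheel '[[[1,0,0,-0.03,0,0,0],[1,0,0,-0.06,0,0,0],[1,0,0,-0.06,0,0,0]]]'|sed -n '2p;4p'
```

```text
position: [0.511, 0.1908, 0.1073]
contact_force: [0.7, 0.1, -0.7]
position: [0.5111, 0.1908, 0.105]
contact_force: [-1.0, 0.2, -0.8]
```

```bash
for k in 1; do python3 -m handwheel '[[[1,0,0,-0.03,0,0,0],[1,0,0,-0.06,0,0,0],[1,0,0,-0.06,0,0,0]]]' |sed -n '2p;4p'; python3 f.py; done; python3 -m handwheel '[[[1,0,0,-0.03,0,0,0],[1,0,0,-0.06,0,0,0],[1,0,0,-0.06,0,0,0]]]'|sed -n '2p;4p'
```

```text
position: [0.5111, 0.1908, 0.1026]
contact_force: [-0.3, 0.2, 0.7]
F [-0.52  0.3   0.46  0.   -0.03  0.  ] tip z 0.07771730117379361 []
position: [0.5111, 0.1908, 0.1002]
contact_force: [0.7, -0.7, 0.6]
```

```bash
python3 - <<'E'
from h import *; import json
i=json.load(open("w2.json"))
def tri(rs):
    A=np.zeros((3,3));b=np.zeros(3)
    for o,d in rs:
        d=d/np.linalg.norm(d);P=np.eye(3)-np.outer(d,d);A+=P;b+=P@o
    x=np.linalg.solve(A,b); return x.round(4),[round(float(np.linalg.norm(np.cross(x-o,d/np.linalg.norm(d))))*1000,1) for o,d in rs]
w=ray("wrist",(405.4,183.2),i);s=ray("scene",(355.5,207.4));t=ray("top",(263.4,245.8))
print(tri([w,s,t]),tri([w,s]),tri([w,t]))
p=r.get_obs()["position"]; print(p, proj("scene",[.511,.191,.098]))
sc=r.camera("scene"); print([(b["at"],b["confidence"]) for n in("bolt_left_top","tongue_left") for b in r.boxes_of("scene",n)])
g=cv2.cvtColor(sc,cv2.COLOR_BGR2GRAY)[190:222,340:372]; old=cv2.imread("pics/w5.png",0)[:300,400:]
print(g[:,::2]); print(cv2.resize(old,(60,45),interpolation=cv2.INTER_AREA)[10:42,15:47:2])
E
```

```text
(array([0.5135, 0.1919, 0.0876]), [2.0, 0.8, 1.7]) (array([0.5121, 0.1931, 0.0859]), [0.8, 0.8]) (array([0.5099, 0.1881, 0.1123]), [0.4, 0.4])
[0.51110054 0.1907967  0.10020881] [355.15731909 203.0070019 ]
[([355.6, 210.5], 0.61), ([364.2, 216.9], 0.82), ([130.2, 279.6], 0.69)]
[[ 76  77  76  75  76  87  89  96  96  61  32  91  96  69  55  55]
 [ 75  75  75  75  76  87  88  96  95  60  31  91  96  62  55  55]
 [ 76  76  76  76  76  90  89  95  95  52  31  96  96  56  55  55]
 [ 76  76  76  76  76  86  88  96  96  53  32  96  97  55  56  55]
 [ 76  76  76  76  76  86  89  95  96  52  32  96  89  56  56  56]
 [ 76  75  76  77  78  87  88  95  96  44  43  95  86  55  55  54]
 [ 76  78  77  93  91  87  88  96  96  37  43  95  80  53  55  55]
 [ 78  92  92  92  91  87  89  96  97  38  45  96  74  52  55  56]
 [ 81  92  92  91  91  89  88  95  96  36  56  95  74  51  54  61]
 [ 81  91  92  92  92  87  89  96  95  32  57  96  70  54  53 103]
 [ 86  90  92  91  91  88  88  95  95  31  68  96  77  54  54  80]
 [ 79  86  92  91  91  87  82  96  85  31  69  96  77  61  54  70]
 [ 75  83  90  91
[... 2768 characters left out ...]
 108  91  91  91  91 149 170]
 [ 70  75  55  85  90  91  91  93  93  92  91  91  92  91 119 169]
 [ 60  75  52  75  88  91  91  91  91  92  91  91  92  92  93 152]
 [ 54  72  52  61  85  91  91  91  91  91  92  92  91  91  91 113]
 [ 53  66  50  51  79  90  91  92  92  92  92  91  91  92  92  95]
 [ 53  59  49  50  70  86  92  92  91  92  91  91  92  92  91  90]
 [ 54  54  50  50  54  85  91  92  91  92  91  91  92  91  92  91]
 [ 54  52  51  50  50  76  89  91  91  91  91  91  91  91  92  91]
 [ 54  53  53  50  57  76  87  92  92  92  91  91  91  91  92  92]
 [ 54  53  54  58 103 133  99  90  92  92  91  92  92  92  92  92]
 [ 54  54  54  82 144 146 118  86  92  91  91  92  92  91  92  92]]
```

Comparing the scene crops, the fingertip's near edge now lies at row 205.5, which is the front edge of the bolt head's top (half-width 10 mm, z ≈ 0.098). So when shut, the tips reach only about 2 mm ahead of the TCP, and contact is just below. I continue.

```bash
for k in 1; do python3 -m handwheel '[[[1,0,0,-0.03,0,0,0],[1,0,0,-0.05,0,0,0],[1,0,0,-0.05,0,0,0]]]' |sed -n '1,2p;4p'; done; python3 -m handwheel '[[[1,0,0,-0.03,0,0,0],[1,0,0,-0.05,0,0,0],[1,0,0,-0.05,0,0,0]]]'|sed -n '2p;4p'
```

```text
clock: 16.12
position: [0.5113, 0.1908, 0.0995]
contact_force: [-4.5, -2.9, 14.2]
position: [0.5114, 0.1909, 0.0992]
contact_force: [-10.7, -5.0, 35.0]
```

The left bolt is tight: 35 N with no give, contact at TCP z ≈ 0.0998. Now the middle one.

```bash
python3 -m handwheel '[[[1,0,0,0.5,0,0,0],[1,0,0,0.9,0,0,0],[1,-0.31,-3.23,0.9,0,0,0],[1,-0.31,-3.23,0.9,0,0,0],[1,-0.31,-3.23,0.9,0,0,0],[1,-0.31,-3.23,0.4,0,0,0],[1,-0.31,-3.23,0.15,0,0,0],[1,-0.31,-3.23,0.1,0,0,0],[1,-0.31,-3.23,0.06,0,0,0],[1,-0.31,-3.23,0.03,0,0,0],[1,-0.31,-3.23,0.03,0,0,0]]]'|sed -n '1,2p;4p'
```

```text
clock: 17.88
position: [0.4985, 0.0622, 0.0994]
contact_force: [-8.3, -1.5, 22.6]
```

```bash
python3 - <<'E'
from h import *
a=[]
for k in range(4): r.camera('wrist'); o=r.get_obs(); a.append(o['contact_force'])
print(np.mean(a,0).round(2),o['position'])
E
```

```text
[-9.12 -0.95 23.14] [0.4985242  0.06218401 0.09938954]
```

The middle bolt is tight too (23 N, no give). I tap the right one to confirm.

```bash
python3 -m handwheel '[[[1,0,0,0.5,0,0,0],[1,0,0,0.9,0,0,0],[1,-0.31,-3.23,0.9,0,0,0],[1,-0.31,-3.23,0.9,0,0,0],[1,-0.31,-3.23,0.9,0,0,0],[1,-0.31,-3.23,0.4,0,0,0],[1,-0.31,-3.23,0.12,0,0,0],[1,-0.31,-3.23,0.07,0,0,0],[1,-0.31,-3.23,0.03,0,0,0],[1,-0.31,-3.23,0,0,0,0],[1,-0.31,-3.23,0,0,0,0]]]'|sed -n '1,2p;4p'
python3 - <<'E'
from h import *
a=[]
for k in range(6): r.camera('wrist'); o=r.get_obs(); a.append(o['contact_force'])
print(np.mean(a,0).round(2),o['position'])
E
```

```text
clock: 19.45
position: [0.4867, -0.0674, 0.0978]
contact_force: [-0.5, 1.3, 1.6]
[0.56 0.87 1.75] [ 0.48665781 -0.06765076  0.09767625]
```

The right bolt is the loose one: 1.7 N with 2 mm of give. I finish the tap, then open and go to the right-hand tongue.

```bash
python3 -m handwheel '[[[1,0,0,-0.05,0,0,0],[1,0,0,-0.05,0,0,0],[1,0,0,0.5,0,0,0],[0,0,0,1,0,0,0],[0,-1.09,0.1,1,0,0,0],[0,-1.09,0.1,1,0,0,0],[-0.1,-1.09,0.1,1,0,0,0],[-0.1,-1.09,0.1,0.5,0,0,0],[-0.1,-1.09,0.1,0,0,0,0],[-0.1,-1.09,0.1,-0.4,0,0,0],[-0.1,-1.09,0.1,-0.72,0,0,0],[-0.1,-1.09,0.1,-0.72,0,0,0]]]' 20
```

```text
clock: 21.25
position: [0.4426, -0.0636, 0.0678]
ee_rot: [-0.153, -3.136, -0.0]
contact_force: [0.3, 0.3, -0.5]
opening: 0.548
gripper_force: 0.0
```

```bash
python3 - <<'E'
from h import *
i=r.camera_info("wrist"); im=r.camera("wrist"); print([(b["at"],round(b["confidence"],2)) for b in r.boxes_of("wrist","tongue_right")]); s=r.camera("scene")
cv2.imwrite("pics/w6.png",np.hstack([cv2.resize(im[160:400,180:460],(467,400)),cv2.resize(s[195:295,200:283],(332,400),interpolation=2)]))
E
```

```text
[([318.9, 352.4], 0.72)]
```

View pics/w6.png

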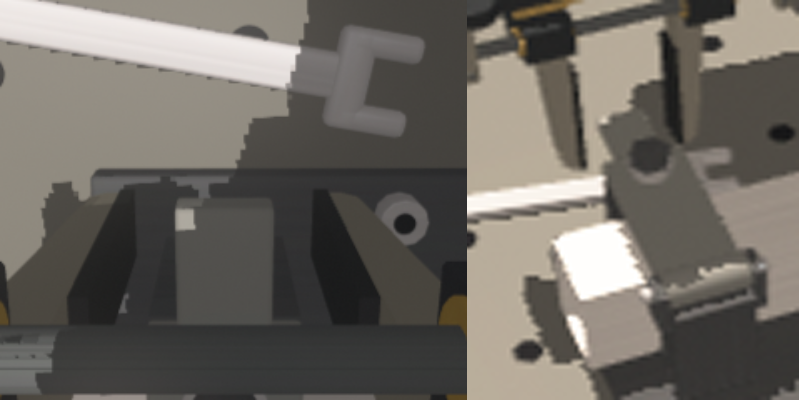

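The tongue, at (224,260) in the left half, is centred between the open fingers. I grip it, then lift along the arc.

```bash
python3 -m handwheel '[[[0.7,0,0,0,0,0,0],[0.7,0,0,0,0,0,0],[0.7,0,0,0,0,0,0],[0.7,0,0,0,0,0,0],[0.7,0.01,0,0.2,0,0,0],[0.7,0.03,0,0.4,0,0,0],[0.7,0.03,0,0.4,0,0,0]]]' 20
```

```text
clock: 22.28
position: [0.4439, -0.0636, 0.0852]
ee_rot: [0.153, 3.138, 0.0]
contact_force: [0.0, 1.6, -3.6]
opening: 0.282
gripper_force: 20.0
```

```bash
python3 -m handwheel '[[[0.7,0.08,-0.01,0.42,0,0,0],[0.7,0.22,-0.02,0.82,0,0,0],[0.7,0.39,-0.04,1.19,0,0,0],[0.7,0.63,-0.06,1.54,0,0,0],[0.7,0.9,-0.09,1.85,0,0,0],[0.7,1.1,-0.11,2.03,0,0,0],[0.7,1.32,-0.13,2.2,0,0,0],[0.7,1.46,-0.14,2.29,0,0,0],[0.7,1.46,-0.14,2.29,0,0,0],[0.7,1.46,-0.14,2.29,0,0,0]]]'
python3 - <<'E'
from h import *
s=r.camera("scene"); print(r.get_obs()["contact_force"])
for n in ("gauge","bolt_right_top","tongue_right"): print(n,[(np.round(b["at"]).tolist(),round(b["confidence"],2)) for b in r.boxes_of("scene",n)])
J=np.array([.5415,.058]);a=np.radians(-5.54);Q=np.array([[np.cos(a),-np.sin(a)],[np.sin(a),np.cos(a)]])
for t in (0,45,58):
  c,q=np.cos(np.radians(t)),np.sin(np.radians(t)); print(t,proj("scene",[*(J+Q@[.04-.083*c+.021*q,-.13]),.077+.083*q+.021*c]))
print("gauge mid exp",proj("scene",[*(J+Q@[0,.065]),.09]))
E
```

```text
clock: 23.52
position: [0.5022, -0.0691, 0.1764]
ee_rot: [-0.153, -3.137, -0.0]
contact_force: [-4.6, 3.7, 4.4]
opening: 0.284
gripper_force: 20.0
[-3.46986225  3.22079658  4.31968164]
gauge [([95.0, 235.0], 0.62), ([340.0, 225.0], 0.56), ([77.0, 287.0], 0.49)]
bolt_right_top [([249.0, 224.0], 0.4)]
tongue_right [([252.0, 236.0], 0.75)]
0 [244.32910007 231.60839887]
45 [248.89451007 222.86567642]
58 [251.5906986  224.95053816]
gauge mid exp [337.45603284 223.98762043]
```

```bash
python3 -m handwheel '[[[0.7,0,0,0,0,0,0],[0.7,0,0,0,0,0,0],[0.7,0,0,0,0,0,0],[0.7,0,0,0,0,0,0],[0.7,0,0,0,0,0,0],[0.7,0,0,0,0,0,0]]]'
python3 -c "
from workcell import r
print(r.hand_in())"
```

```text
clock: 24.48
position: [0.5022, -0.0691, 0.1764]
ee_rot: [-0.153, -3.137, -0.0]
contact_force: [-4.3, 2.4, 4.7]
opening: 0.281
gripper_force: 20.0
the job is handed in; nothing more can be done
None
```

Job handed in at about 24.5 s of the 64 s allowed, with no verdict returned: the gauge is seated in the gap, the right-hand (-y) bolt was the loose one, and its cap is held open at an estimated 51–58° (worked out from the tool position, not measured).

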